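# Open the bench kiln with its lid lever

## Robot

A 6-joint arm with a two-finger parallel gripper is mounted at the origin on a cart in front of the work surface, level with it; the furniture and walls round the work are solid. World frame = base frame: x ahead of the robot, y to its left, z up, the work surface at z = 0. Lengths are in m, angles in rad, forces in N, time in s.
With the tool pointing down it reaches from about 0.3 to 0.775 m from the base axis. Payload 14.6 kg.
Tool frame: the origin (TCP) lies at the very end of the fingers, on their centre line; the grasp point (between the pads) lies 19 mm behind it (ctrl.hold_point_z is the z of the grasp point in the tool frame, in m); z points along the fingers, y is the direction in which the jaws open and shut (so a half turn about z gives the same grasp; the last joint's range is limited). The gripper opens to 94 mm and grips with 3 to 60 N. Pads are 16 mm wide; open, the fingers measure 119 mm over their backs; the gripper's body (75 mm by 177 mm) begins 78 mm behind the grasp point.
Start: joints at [-1.391, 0.3, 1.521, -0, 1.321, -0.067], TCP at [0.134, -0.533, 0.205] pointing down, gripper open.
Joint ranges: [-3.03, 3.03], [-0.79, 2.21], [0.23, 2.52], [-1.04, 4.18], [0, 3.07], [-2.55, 2.55]. Speed limits (rad/s): [2.22, 2.22, 2.57, 3.14, 3.14, 3.14].

## Interface

Orientations are given as [roll, pitch, yaw] about the fixed x, y, z axes, in that order (R = Rz(yaw) Ry(pitch) Rx(roll)).
In Python, from station import ctrl, cams, hand_in gives the robot as it stands.
- The arm moves only by the tool servo_tool, never from a script. Its argument "rows" is a list of rows, each a list of 7 numbers: the shift along the world's x, y, z in m, then the turn, a rotation vector about the world's x, y, z in rad, then the gripper command: -1 is shut, 1 is fully open, values between are in proportion. A call has exactly 8 rows; each row is the pose to reach, as a shift and turn from the pose measured when the call began; what a row does not reach only later rows make up. A row lasts 1/12 s, in which the tool goes at most 41.7 mm and 7.16 degrees, less where a joint would pass 70% of its speed; a pose out of reach is approached as far as the arm can. A call with a gripper value outside its range is refused whole. The fingers move at their own pace and stop on an object; "newtons" is the grip in N (left out, the last holds). Time passes only in rows, so rows that repeat a pose let the fingers close, or fill a call up. It gives the time, the measured TCP pose, the force and the opening at its end, in the units of the state.
- ctrl.get_obs(): the state, without advancing time (a new reading comes with each control period).
- cams.camera(name): name is "scene" or "top" or "wrist"; returns a dict with "image" (384x512x3 uint8, red, green, blue), "depth" (384x512 float32, m along the optical axis (not along the pixel's ray), 0 where there is no reading), "fx", "fy", "cx", "cy" (pixels), "dist_coeffs" ([k1, k2, p1, p2, k3] as OpenCV has them; the pictures are not rectified), "rvec" (rotation vector, rad) and "tvec" (3), from world to camera coordinates, as OpenCV has them; the wrist camera has in their place "hand_eye" (4x4, takes a point from camera to tool coordinates, whose origin is the TCP and whose axes are the flange's). Camera axes: x right, y down, z forward; pixel columns grow to the right and rows downward; lengths in m; the calibration is good to about 2 mm. A picture is of the moment at which its call begins: read the wrist's pose just before it.
- hand_in(): hands the job in, once; it reports no verdict.
Trained networks look in a picture, given as the dict that the camera call returned (one of the last four; its "shot" number tells which), for a name from the list of things; names that differ only in an ending like _2 or _b are one class to them, and where a whole thing is asked for, a point or a joint stands for the part that bears it (a point fixed in the world has none). Each returns a list of dicts, best first, with "p" (0 to 1); they miss things now and then, are a little off and sometimes report something else, mostly with a low value. They report only what shows in the picture. A call takes as long as a camera call.
- cams.spot_in(picture, name): "box" ([left, top, right, bottom] as shares, 0 to 1, of the picture: columns of its width, rows of its height, round what is visible of it).
- cams.place_of(picture, name): "at" ([column, row] as shares, 0 to 1, of the picture: columns of its width, rows of its height: a listed point, or the origin of a listed thing).
The state is a dict: "time_s": time; "qpos": joint angles; "joint_vel": joint speeds; "tau": joint torques, N m; "ee_pos": TCP position; "eef_rot": TCP orientation; "force": force on the tool from outside, world axes, zero at the start; "moment": the same for the moment, N m; "grip_width": finger opening in m.
Only numpy, scipy, OpenCV 4.12 (cv2) and the standard library are available. Lean on these libraries where they do the work, as an engineer would, in place of code of your own. Each camera call takes 0.05 s, during which the arm holds its last target.

## Task

Open the small bench kiln with fingertip pushes alone and leave its heavy lid propped open: swing the brass catch on the front to your right, well clear of the lid, then press the cup at the long end of the lever down until the lid is up, slide the lever sideways (to your left, away from the kiln) all the way into the notch of the steel gate plate, and ease off so that it stays hooked there with the lid open. Do not lift the lid by hand, throw it open or let it fall, and do not pick up or move the pots, pliers and steel block standing about.

Things in the scene. Friction and masses are not known exactly. Their poses are not given: they have to be found in the camera images.
- kiln: the bench kiln: a grey sheet-steel box 180 mm deep (x) by 176 mm wide (y), fixed to the bench; top of the closed lid 186 mm above the bench. Origin on the bench under the middle of the box; its x axis points from the front face (at x = -90 mm) to the back, y to its left side, z up. It stands turned by up to 0.3 rad
- lid: the kiln's heavy lid (1.8 to 2.6 kg), hinged along its back edge, 198 mm behind this origin and level with it; origin 6 mm in front of the lower front edge, in the middle of its width, 152 mm up when shut; axes as the kiln's when shut. It opens by tipping its front edge up (about 0.6 rad with the lever fully down, about 0.5 rad with it hooked in the notch) and falls shut by itself. A small steel tab on its front edge is held down by the catch
- catch (a joint): angle of the brass swing catch on the kiln's front face: 0 to 0.1 with its hook over the lid's tab (the lid is then locked down), growing as its top swings to the right (towards the kiln's -y); beyond about 0.35 the hook is off the tab; stop at 1.25. Stiff, it stays where it is left; about 1 N at the knob moves it
- catch_knob (a point): centre of the black ball knob, 20 mm across, that stands out from the catch towards the robot, 47 mm in front of the kiln's front face and about 168 mm up; the push point of the catch. A 10 mm brass stud joins it to the catch
- catch_pivot (a point): point on the catch's pivot axis (along the kiln's x), level with the knob in x; the knob runs round it at 71 mm radius, from 0.29 rad right of straight up when the catch reads 0
- lever (a joint): how far the lever is pressed: about 0 at rest (long end up, its short end under the lid's side lug), growing as the cup end goes down; the bar strikes the sill of the gate at about 0.60. The bar passes under the tooth of the lip into the notch only between 0.53 and 0.60, and hooked under the lip it comes to rest at about 0.47. Pressing takes 6 to 13 N at the cup at first, less as the lid rises; let go outside the notch, it is thrown back up by the falling lid
- lever_swivel (a joint): sideways angle of the lever on its swivel: 0 in the upright slot of the gate plate, growing as the cup goes to the left (the kiln's +y); 0.165 to 0.22 (its stop) when seated in the notch behind the tooth. Turns easily
- lever_cup (a point): middle of the floor of the black finger cup at the long end of the lever: a tray open at the top, 54 mm long and 46 mm wide inside, with side walls 12 mm high and end walls 5 mm high; 220 mm from the pivot. It lies along the lever and so tips from 0.35 rad up to 0.25 rad down at its robot end; about 234 mm above the bench at rest and 104 mm when fully pressed
- lever_pivot (a point): the lever's pivot on the kiln's left side, where its level pin and its upright swivel axis cross, 150 mm up. The lever runs from here towards the robot (the kiln's -x); the bar is 12 mm thick
- gate_notch (a point): middle of the notch in the dark upright gate plate that the lever passes through, 105 mm in front of the pivot: from the foot of the 18 mm wide upright slot the notch runs to the left, 27 mm tall; its upper lip has a small tooth 4 mm deep at the slot's edge that keeps the hooked bar from sliding back. In the notch the seated bar is 17 to 23 mm left of its line in the slot
- flux_pot: white pot with a black lid, 51 mm across, 46 mm high; leave standing; origin under its middle
- paste_pot: white pot with a red lid, 41 mm across, 36 mm high; leave standing; origin under its middle
- black_pliers: black-handled pliers lying flat, 49x140x12 mm; leave lying; origin under the middle
- bench_block: steel bench block, 64x64x16 mm; leave lying; origin under its middle

How it is judged:
By the outcome, as a careful person would: the job done as asked, in the order asked, and still so for the second after the job is handed in, with the robot touching nothing.
It also fails if it takes over 54 s, if anything falls off the work surface, if the arm or the gripper's body presses on something with over 40 N, if the wrist force passes 120 N, or if a joint passes its speed limit or range.

## Working session

There is one attempt and no reset: what is moved stays moved. The work goes in short steps, Python scripts to look and compute and a tool call to move; the robot and the scene stay as the last step left them, time stands still between calls to the robot, and variables do not carry over. Pictures are saved under pics/ and viewed, and the job is handed in when it is done.

Besides the shell and the picture viewer there is one more tool, called after "Call:" as name([rows], argument=value, ...), one row to a line, values as JSON. servo_tool: Moves the arm, as the interface text tells. Its arguments: {"type":"object","properties":{"rows":{"type":"array"},"newtons":{"type":"number"}},"required":["rows"]}

```bash
ls; mkdir -p pics; cat > h.py <<'E'
import numpy as np, cv2
from station import ctrl, cams
def shot(n, fn=None):
    o=ctrl.get_obs(); p=cams.camera(n)
    if fn: cv2.imwrite('pics/'+fn, p['image'][:,:,::-1])
    if 'rvec' in p:
        R,_=cv2.Rodrigues(np.array(p['rvec'],float)); t=np.array(p['tvec'],float).ravel()
        p['Rcw']=R.T; p['pcw']=-R.T@t
    else:
        from scipy.spatial.transform import Rotation as Ro
        H=np.array(p['hand_eye']); Rt=Ro.from_euler('xyz',o['eef_rot']).as_matrix()
        p['Rcw']=Rt@H[:3,:3]; p['pcw']=Rt@H[:3,3]+np.array(o['ee_pos'])
    return p
def ray(p,u,v):
    K=np.array([[p['fx'],0,p['cx']],[0,p['fy'],p['cy']],[0,0,1.]])
    q=cv2.undistortPoints(np.array([[[u,v]]],float),K,np.array(p['dist_coeffs'],float))[0,0]
    return np.array([q[0],q[1],1.])
def pt(p,u,v,r=1):
    d=p['depth'][int(v)-r:int(v)+r+1,int(u)-r:int(u)+r+1]; d=d[d>0]
    return p['Rcw']@(ray(p,u,v)*np.median(d))+p['pcw'] if d.size else None
def atz(p,u,v,z):
    d=p['Rcw']@ray(p,u,v); return p['pcw']+d*(z-p['pcw'][2])/d[2]
def tri(obs):
    A=np.zeros((3,3));b=np.zeros(3)
    for p,u,v in obs:
        d=p['Rcw']@ray(p,u,v); d/=np.linalg.norm(d); M=np.eye(3)-np.outer(d,d); A+=M;b+=M@p['pcw']
    return np.linalg.solve(A,b)
def proj(p,X):
    K=np.array([[p['fx'],0,p['cx']],[0,p['fy'],p['cy']],[0,0,1.]])
    R=p['Rcw'].T; t=-R@p['pcw']
    return cv2.projectPoints(np.array([X],float),cv2.Rodrigues(R)[0],t,K,np.array(p['dist_coeffs'],float))[0].ravel()
E
python3 - <<'E'
from h import *
np.set_printoptions(precision=4,suppress=True)
print(ctrl.get_obs())
P={n:shot(n,n+'0.png') for n in ['scene','top','wrist']}
for n,p in P.items(): print(n,p['pcw'],p['Rcw'][:,2],p['fx'])
for k in ['catch_knob','catch_pivot','lever_cup','lever_pivot','gate_notch','kiln','lid','flux_pot','paste_pot','black_pliers','bench_block']:
  ob=[]
  for n in P:
    r=cams.place_of(P[n],k)
    if r:
      u,v=r[0]['at'][0]*512,r[0]['at'][1]*384
      print(k,n,round(r[0]['p'],2),round(u,1),round(v,1),pt(P[n],min(max(u,2),508),min(max(v,2),380)))
      if r[0]['p']>.4: ob.append((P[n],u,v))
  if len(ob)>1: print('   TRI',tri(ob))
E
```

```text
pics
{'time_s': 0.0, 'qpos': array([-1.3906,  0.3005,  1.5216,  0.    ,  1.3207, -0.0666]), 'joint_vel': array([-0.0008,  0.0012, -0.0016,  0.0005,  0.0007, -0.0006]), 'tau': array([  0.0005, -53.1805, -35.2737,   0.0709,   0.0244,  -0.0001]), 'ee_pos': array([ 0.1343, -0.5331,  0.2049]), 'eef_rot': array([-3.1404, -0.0001,  0.2468]), 'force': array([-0.2896, -1.1483,  0.0486]), 'moment': array([-0.0108,  0.0008,  0.0131]), 'grip_width': 0.0944816815221979}
scene [0.0564 0.6881 1.0053] [ 0.3807 -0.6913 -0.6142] 471.7137249549783
top [ 0.1957 -0.3929  1.6659] [ 0.2502  0.0815 -0.9648] 447.33214726297535
wrist [ 0.2008 -0.5162  0.3833] [-0.2331 -0.0587 -0.9707] 302.7620445497071
catch_knob scene 0.59 285.7 176.2 [ 0.5517 -0.3699  0.1709]
catch_knob top 0.16 198.4 214.1 [ 0.469  -0.0863  0.0384]
catch_pivot scene 0.57 277.6 199.4 [ 0.4984 -0.2081  0.2143]
catch_pivot top 0.65 272.0 204.8 [ 0.5989 -0.3331  0.0117]
   TRI [ 0.5703 -0.3382  0.0996]
lever_cup scene 0.65 291.5 193.4 [ 0.4683 -0.231   0.2298]
lever_cup top 0.63 226.0 220.6 [ 0.4449 -0.2164  0.2364]
   TRI [ 0.4521 -0.2149  0.
[... 214 characters left out ...]
54]
gate_notch top 0.94 232.5 197.5 [ 0.5531 -0.1947  0.1152]
   TRI [ 0.5511 -0.1966  0.1376]
kiln top 0.69 273.4 185.9 [ 0.6219 -0.3229  0.1845]
lid scene 0.66 268.4 182.0 [ 0.6052 -0.3586  0.1386]
lid top 0.76 269.8 197.6 [ 0.599  -0.3208  0.1048]
   TRI [ 0.5845 -0.3231  0.1679]
flux_pot scene 0.72 320.4 221.5 [ 0.4321 -0.3779  0.0306]
flux_pot top 0.49 276.1 247.3 [ 0.445  -0.3989  0.0425]
   TRI [ 0.445  -0.4001  0.0102]
paste_pot scene 0.55 257.9 288.1 [ 0.4834 -0.0617  0.0142]
black_pliers scene 0.64 346.3 189.1 [ 0.4274 -0.6039  0.0074]
black_pliers top 0.48 328.5 271.6 [ 0.428  -0.6115  0.0013]
   TRI [ 0.4287 -0.6113  0.0018]
bench_block top 0.85 166.1 209.5 [0.4495 0.0412 0.0137]
```

```bash
python3 - <<'E'
import cv2
for n in ['scene','top']:
    i=cv2.imread(f'pics/{n}0.png'); c=i[130:290,180:380] if n=='scene' else i[130:290,170:370]
    cv2.imwrite(f'pics/{n}0z.png',cv2.resize(c,None,fx=4,fy=3.75,interpolation=cv2.INTER_CUBIC))
E
```

```text
(no output)
```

View pics/scene0z.png

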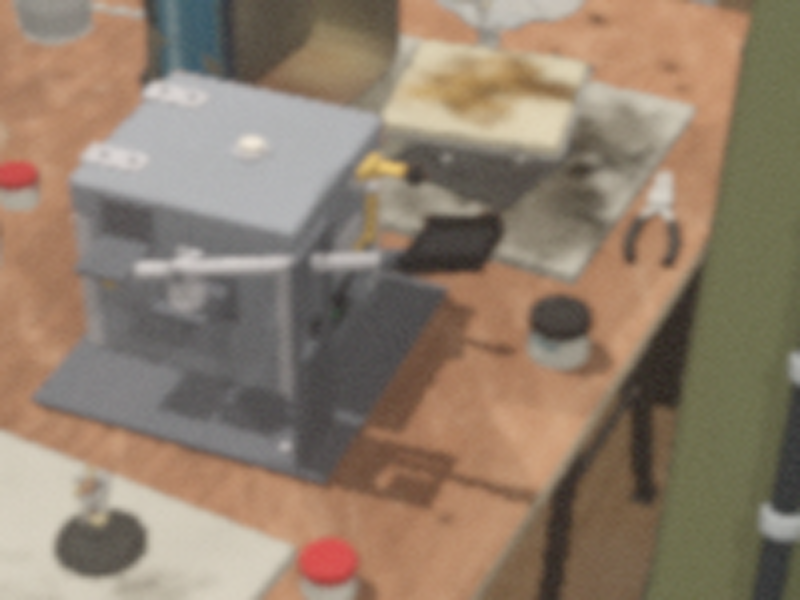

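View pics/top0z.png

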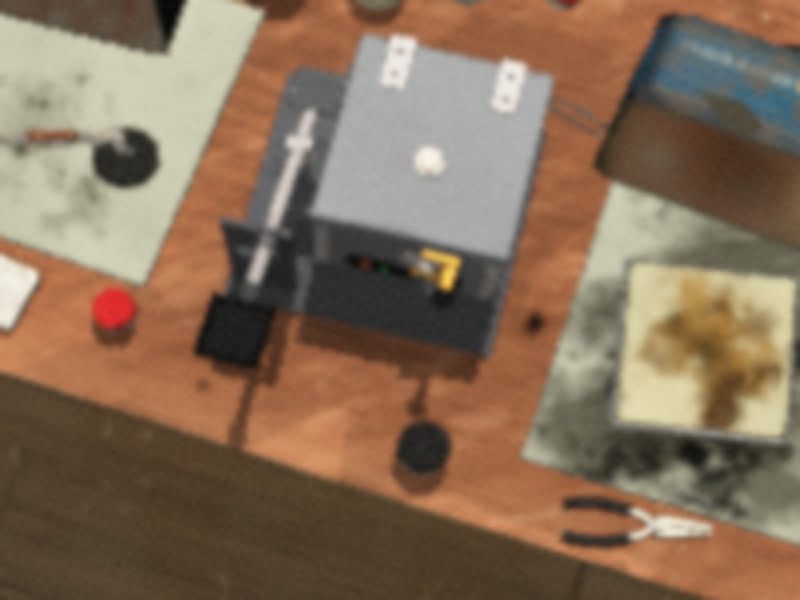

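View pics/wrist0.png

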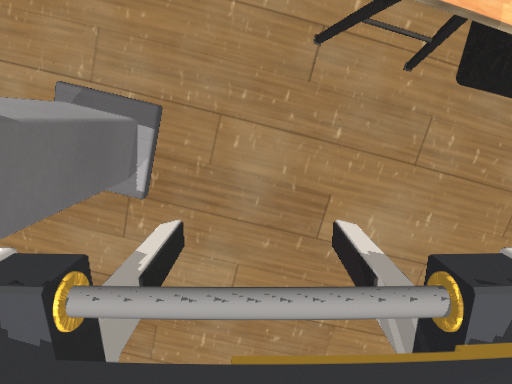

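The scene view has the knob at about px (283,176) and the cup at about (293,193). The top view has the knob at about (280,209) and the cup at about (229,217). The kiln is turned slightly about z. Next I'll work out its pose.

```bash
python3 - <<'E'
from h import *
np.set_printoptions(precision=4,suppress=True)
S=shot('scene');T=shot('top')
Z=lambda u,v:(170+u/4,130+v/3.75)
c=[atz(T,*Z(*q),0.186) for q in [(365,38),(552,75),(513,258),(313,213)]]
for a in c: print(a)
print('yaw sides',[np.arctan2(*(c[i]-c[j])[[1,0]]) for i,j in [(0,3),(1,2)]], 'frontback',[np.arctan2(*(c[i]-c[j])[[1,0]])-np.pi/2 for i,j in [(0,1),(3,2)]])
print('knob',tri([(S,283,175.9),(T,*Z(440,297))]), atz(T,*Z(440,297),.168), atz(S,283,175.9,.168))
# bar ends in both
print('bar tail top', pt(T,*Z(305,125)), pt(T,*Z(285,200)),pt(T,*Z(258,270)))
print('cup', pt(T,*Z(235,330)), pt(T,*Z(235,315)),pt(T,*Z(235,345)))
# lid plane via depth
# fit top surface edges w/ depth
h=[];
for v in range(120,300):
  for u in range(200,320):
    if T['depth'][v,u]>0:
      X=pt(T,u,v,0)
      if abs(X[2]-.186)<.012: h.append(X[:2])
h=np.array(h,dtype=np.float32); print(len(h))
import cv2
m=np.median(h,0);h=h[np.linalg.norm(h-m,axis=1)<.16]
print(cv2.minAreaRect(h))
E
```

```text
[ 0.7678 -0.2292  0.186 ]
[ 0.7866 -0.3971  0.186 ]
[ 0.6057 -0.4178  0.186 ]
[ 0.5902 -0.2422  0.186 ]
yaw sides [np.float64(0.07302339244399117), np.float64(0.11384417554075346)] frontback [np.float64(0.11170532096424313), np.float64(0.08806022612225939)]
knob [ 0.5574 -0.3691  0.1697] [ 0.555  -0.3698  0.168 ] [ 0.5615 -0.3713  0.168 ]
bar tail top [ 0.6814 -0.2025  0.1452] [ 0.5967 -0.2141  0.1761] [ 0.5197 -0.2179  0.2056]
cup [ 0.4565 -0.2217  0.2341] [ 0.4701 -0.2165  0.2286] [ 0.4431 -0.2267  0.2388]
2663
((0.671170711517334, -0.31075459718704224), (0.20963339507579803, 0.23886434733867645), 87.55020904541016)
```

Call:
servo_tool([
  [0,0,0.04,0,0,0,-1],
  [0,0,0.08,0,0,0,-1],
  [0.02,0.01,0.12,0,0,-0.03,-1],
  [0.05,0.03,0.15,0,0,-0.06,-1],
  [0.085,0.05,0.175,0,0,-0.09,-1],
  [0.12,0.07,0.19,0,0,-0.12,-1],
  [0.155,0.09,0.2,0,0,-0.147,-1],
  [0.19,0.11,0.2,0,0,-0.147,-1],
], newtons=30)

```text
time_s: 2.57
ee_pos: [0.3137, -0.4292, 0.4067]
eef_rot: [3.139, -0.001, 0.097]
force: [0.1, -0.9, -0.0]
grip_width: 0.0442
```

Call:
servo_tool([
  [0.035,0.02,0,0,0,0,-1],
  [0.07,0.05,0,0,0,0,-1],
  [0.1,0.08,0,0,0,0,-1],
  [0.12,0.1,0,0,0,0,-1],
  [0.13,0.12,-0.0,0,0,0,-1],
  [0.13,0.12,0,0,0,0,-1],
  [0.13,0.12,0,0,0,0,-1],
  [0.13,0.12,0,0,0,0,-1],
])

```text
time_s: 3.23
ee_pos: [0.4433, -0.3097, 0.4068]
eef_rot: [3.138, -0.001, 0.097]
force: [-0.7, -0.3, -0.1]
grip_width: 0.0006
```

```bash
python3 - <<'E'
from h import *
import pickle
np.set_printoptions(precision=4,suppress=True)
W=shot('wrist','w1.png'); pickle.dump({k:W[k] for k in W},open('w1.pkl','wb'))
print(W['pcw'],W['Rcw'][:,2])
for k in ['catch_knob','catch_pivot','lever_cup','lever_pivot','gate_notch']:
    r=cams.place_of(W,k)
    if r:
      u,v=r[0]['at'][0]*512,r[0]['at'][1]*384
      print(k,round(r[0]['p'],2),round(u,1),round(v,1),pt(W,min(max(u,2),508),min(max(v,2),380)))
o=ctrl.get_obs();print(o['time_s'],o['ee_pos'],o['grip_width'])
E
```

```text
[ 0.5113 -0.3023  0.5852] [-0.2375 -0.0272 -0.971 ]
catch_knob 0.6 313.4 85.8 [ 0.5626 -0.3714  0.1739]
catch_pivot 0.67 283.9 96.8 [ 0.5584 -0.3479  0.0099]
lever_cup 0.7 183.1 161.0 [ 0.4573 -0.2212  0.2329]
gate_notch 0.94 181.0 82.4 [ 0.5514 -0.1972  0.1611]
3.5333 [ 0.4433 -0.3098  0.4067] 0.000533127352907624
```

View pics/w1.png

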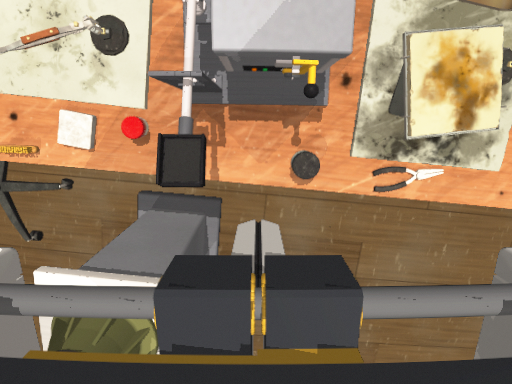

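```bash
python3 - <<'E'
from h import *
import pickle
np.set_printoptions(precision=4,suppress=True)
W=pickle.load(open('w1.pkl','rb'))
for u,v in [(311,90),(311,91),(309,89)]: print('knob',atz(W,u,v,.170),pt(W,u,v))
# cup floor points depth
for u in (166,170,175,183,191,196,200): print(u,pt(W,u,161,0))
for v in (138,143,150,155,161,170,178,183): print(v,pt(W,183,v,0))
print('cupcorners',[atz(W,*q,z)for q,z in[((160,134),.222),((205,135),.222),((206,186),.242),((157,186),.242)]])
print('bar',pt(W,190,20,0),pt(W,187,60,0),pt(W,186,110,0))
print('lidfront',atz(W,212,52,.186),atz(W,354,52,.186))
i=cv2.imread('pics/w1.png')
cv2.imwrite('pics/w1z.png',cv2.resize(i[50:200,140:340],None,fx=4,fy=4,interpolation=cv2.INTER_CUBIC))
E
```

```text
knob [ 0.5575 -0.3696  0.17  ] [ 0.557  -0.3688  0.1748]
knob [ 0.5562 -0.3698  0.17  ] [ 0.5557 -0.369   0.1748]
knob [ 0.5585 -0.3668  0.17  ] [ 0.558  -0.3661  0.1745]
166 [ 0.4554 -0.2012  0.2328]
170 [ 0.4558 -0.2059  0.2328]
175 [ 0.4562 -0.2114  0.2314]
183 [ 0.4571 -0.2208  0.2315]
191 [ 0.4581 -0.2304  0.2324]
196 [ 0.4589 -0.2365  0.2337]
200 [ 0.4606 -0.2427  0.2426]
138 [ 0.4831 -0.2177  0.2229]
143 [ 0.4775 -0.2185  0.2254]
150 [ 0.4696 -0.2195  0.2282]
155 [ 0.4639 -0.2201  0.2296]
161 [ 0.4571 -0.2208  0.2315]
170 [ 0.4472 -0.2222  0.2357]
178 [ 0.4387 -0.2238  0.2408]
183 [ 0.4336 -0.2247  0.2441]
cupcorners [array([ 0.4852, -0.19  ,  0.222 ]), array([ 0.4889, -0.2433,  0.222 ]), array([ 0.4321, -0.2511,  0.242 ]), array([ 0.4266, -0.1941,  0.242 ])]
bar [ 0.6274 -0.2067  0.169 ] [ 0.5765 -0.2093  0.1851] [ 0.5157 -0.2163  0.2079]
lidfront [ 0.5884 -0.2398  0.186 ] [ 0.6063 -0.4143  0.186 ]
```

View pics/w1z.png

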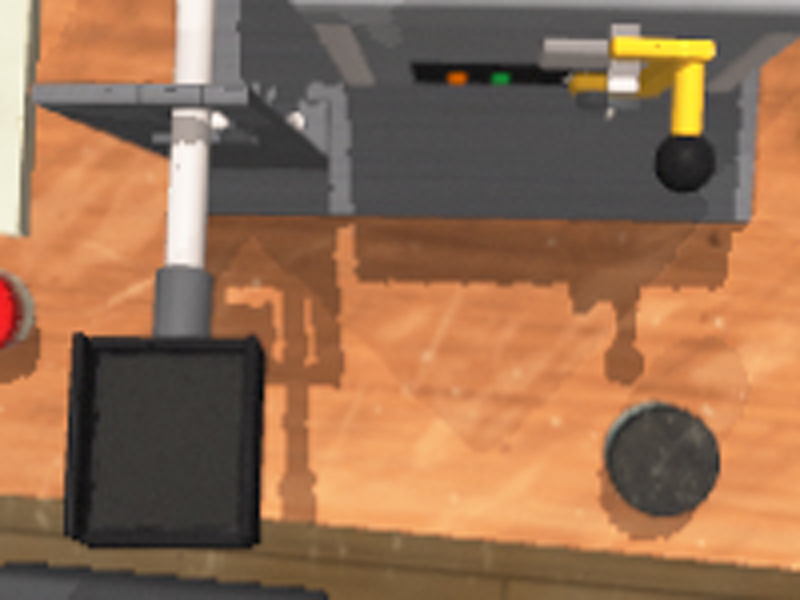

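Call:
servo_tool([
  [0.035,-0.01,0,0,0,0,-1],
  [0.07,-0.02,-0.02,0,0,0,-1],
  [0.1,-0.029,-0.05,0,0,0,-1],
  [0.108,-0.029,-0.09,0,0,0,-1],
  [0.108,-0.029,-0.13,0,0,0,-1],
  [0.108,-0.029,-0.16,0,0,0,-1],
  [0.108,-0.029,-0.18,0,0,0,-1],
  [0.108,-0.029,-0.18,0,0,0,-1],
])

```text
time_s: 4.2
ee_pos: [0.5499, -0.3382, 0.2217]
eef_rot: [-3.14, 0.004, 0.096]
force: [-0.9, -0.3, 0.2]
grip_width: 0.0005
```

```bash
python3 - <<'E'
from h import *
W=shot('wrist','w2.png');S=shot('scene','s2.png')
i=cv2.imread('pics/s2.png');cv2.imwrite('pics/s2z.png',cv2.resize(i[100:250,180:380],None,fx=4,fy=4,interpolation=cv2.INTER_CUBIC))
E
```

```text
(no output)
```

View pics/w2.png

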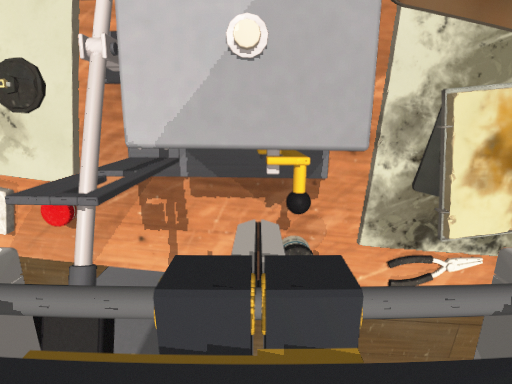

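View pics/s2z.png

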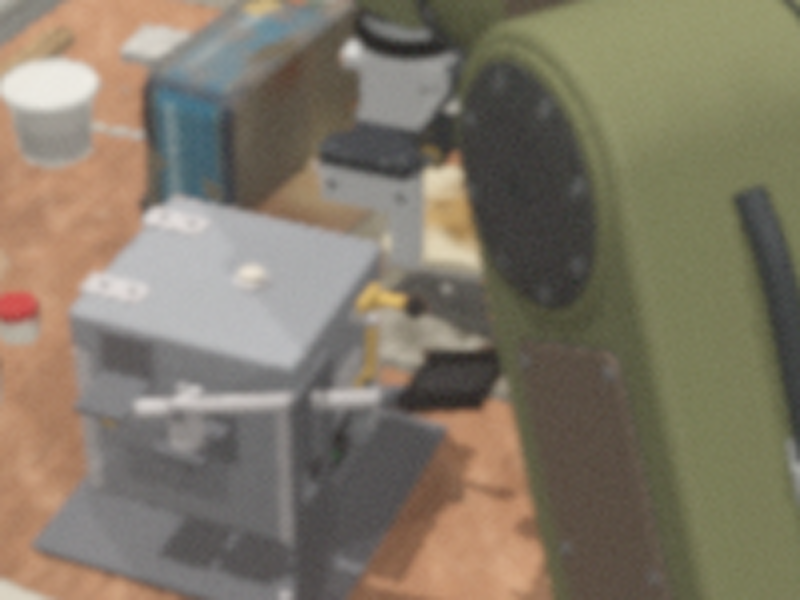

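```bash
python3 - <<'E'
from h import *
np.set_printoptions(precision=4,suppress=True)
W=shot('wrist')
print(atz(W,299,202,.169),pt(W,299,202))
X=np.array(ctrl.get_obs()['ee_pos']); print(X, proj(W,X))
R=W['Rcw']
for dx in(-.0125,.0125): print(proj(W,X+[0,dx,0]))
print('tips',[pt(W,u,224,0) for u in (236,240,250,265,275,280)])
E
```

```text
[ 0.5586 -0.3722  0.169 ] [ 0.56   -0.3712  0.1745]
[ 0.5517 -0.3393  0.2286] [258.2084 232.8674]
[278.1472 234.6414]
[238.1952 231.0693]
tips [array([ 0.4742, -0.3163, -0.0018]), array([ 0.559 , -0.3277,  0.2359]), array([ 0.5594, -0.3336,  0.2355]), array([ 0.5603, -0.3425,  0.2355]), array([ 0.5613, -0.3482,  0.2369]), array([ 0.4808, -0.3783,  0.0001])]
```

Call:
servo_tool([
  [0,0,-0.03,0,0,0,-1],
  [0,0,-0.055,0,0,0,-1],
  [0,0,-0.075,0,0,0,-1],
  [0,0,-0.084,0,0,0,-1],
  [0,0,-0.084,0,0,0,-1],
  [0,-0.004,-0.084,0,0,0,-1],
  [0.001,-0.008,-0.084,0,0,0,-1],
  [0.001,-0.01,-0.084,0,0,0,-1],
])

```text
time_s: 5.02
ee_pos: [0.5533, -0.3503, 0.1465]
eef_rot: [3.135, -0.005, 0.096]
force: [1.5, 0.4, -0.2]
grip_width: 0.0002
```

Call:
servo_tool([
  [0,-0.003,-0.001,0,0,0,-1],
  [0.001,-0.007,-0.003,0,0,0,-1],
  [0.001,-0.011,-0.004,0,0,0,-1],
  [0.002,-0.015,-0.006,0,0,0,-1],
  [0.002,-0.019,-0.008,0,0,0,-1],
  [0.002,-0.023,-0.011,0,0,0,-1],
  [0.003,-0.026,-0.013,0,0,0,-1],
  [0.003,-0.029,-0.016,0,0,0,-1],
])

```text
time_s: 5.68
ee_pos: [0.5563, -0.3796, 0.1301]
eef_rot: [3.136, -0.005, 0.096]
force: [0.5, 2.0, -0.6]
grip_width: 0.0005
```

```bash
python3 - <<'E'
from h import *
W=shot('wrist','w3.png');print(ctrl.get_obs()['ee_pos'],ctrl.get_obs()['force'])
E
```

```text
[ 0.55607538 -0.37987843  0.12941044] [ 0.00050877 -0.30176351 -0.42180339]
```

View pics/w3.png

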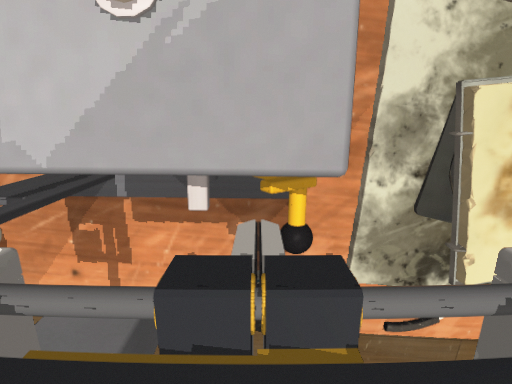

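The knob at px (297,236) is moving right and the hook is off the tab. I'll keep pushing it along its arc.

Call:
servo_tool([
  [0,-0.003,-0.003,0,0,0,-1],
  [0,-0.006,-0.007,0,0,0,-1],
  [0.001,-0.008,-0.01,0,0,0,-1],
  [0.001,-0.01,-0.013,0,0,0,-1],
  [0.001,-0.012,-0.016,0,0,0,-1],
  [0.001,-0.014,-0.02,0,0,0,-1],
  [0.001,-0.015,-0.024,0,0,0,-1],
  [0.001,-0.016,-0.026,0,0,0,-1],
])

```text
time_s: 6.4
ee_pos: [0.5571, -0.3944, 0.102]
eef_rot: [3.139, -0.004, 0.096]
force: [0.9, 11.9, -2.8]
grip_width: 0.0005
```

```bash
python3 - <<'E'
from h import *
W=shot('wrist','w4.png');print(ctrl.get_obs()['ee_pos'],ctrl.get_obs()['force']); print([(pt(W,u,v)) for u,v in[(297,236),(297,245),(297,228)]])
E
```

```text
[ 0.55706191 -0.3943466   0.10173983] [ 1.76038659 10.29377382 -4.21912332]
[array([ 0.56325927, -0.4162698 ,  0.11791805]), array([ 0.55729636, -0.41718773,  0.11681229]), array([ 0.56746195, -0.41595539,  0.11614132])]
```

View pics/w4.png

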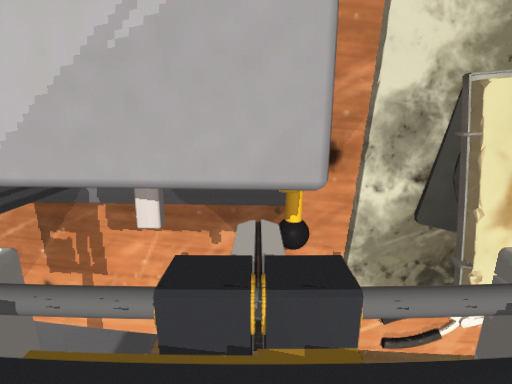

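Call:
servo_tool([
  [0,0.006,0,0,0,0,-1],
  [-0.001,0.014,0,0,0,0,-1],
  [-0.002,0.016,0.02,0,0,0,-1],
  [-0.002,0.016,0.055,0,0,0,-1],
  [-0.002,0.016,0.095,0,0,0,-1],
  [-0.002,0.016,0.135,0,0,0,-1],
  [-0.002,0.016,0.175,0,0,0,-1],
  [-0.02,0.03,0.205,0,0,0,-1],
])

```text
time_s: 7.12
ee_pos: [0.538, -0.3651, 0.3097]
eef_rot: [3.137, -0.005, 0.096]
force: [0.7, -0.3, 0.7]
grip_width: 0.0003
```

Call:
servo_tool([
  [-0.02,0.03,0.01,0,0,0,-1],
  [-0.04,0.06,0.015,0,0,0,-1],
  [-0.06,0.09,0.015,0,0,0,-1],
  [-0.07,0.12,0.015,0,0,0,-1],
  [-0.075,0.14,0.015,0,0,0,-1],
  [-0.075,0.15,0.015,0,0,0,-1],
  [-0.075,0.15,0.015,0,0,0,-1],
  [-0.075,0.15,0.015,0,0,0,-1],
])

```text
time_s: 7.78
ee_pos: [0.4634, -0.2154, 0.3249]
eef_rot: [3.136, -0.006, 0.096]
force: [-0.0, -0.0, 0.2]
grip_width: 0.0003
```

```bash
python3 - <<'E'
from h import *
np.set_printoptions(precision=4,suppress=True)
W=shot('wrist','w5.png');T=shot('top','t5.png');o=ctrl.get_obs();print(o['ee_pos'],o['force'],o['qpos'],o['eef_rot'])
i=cv2.imread('pics/t5.png');cv2.imwrite('pics/t5z.png',cv2.resize(i[130:290,170:370],None,fx=4,fy=3.75,interpolation=cv2.INTER_CUBIC))
E
```

```text
[ 0.4633 -0.216   0.3243] [ 0.1796 -0.451  -0.1385] [-0.5075  0.1445  1.4377 -0.0009  1.5527  0.9682] [ 3.1371 -0.005   0.0951]
```

View pics/w5.png

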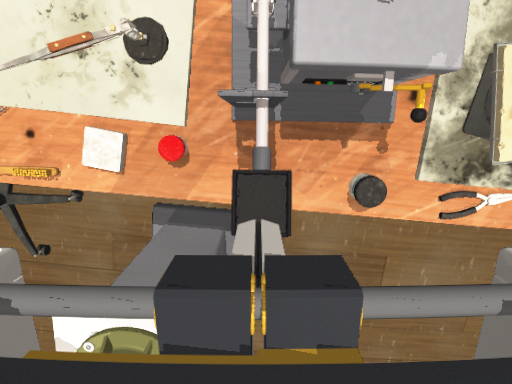

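View pics/t5z.png

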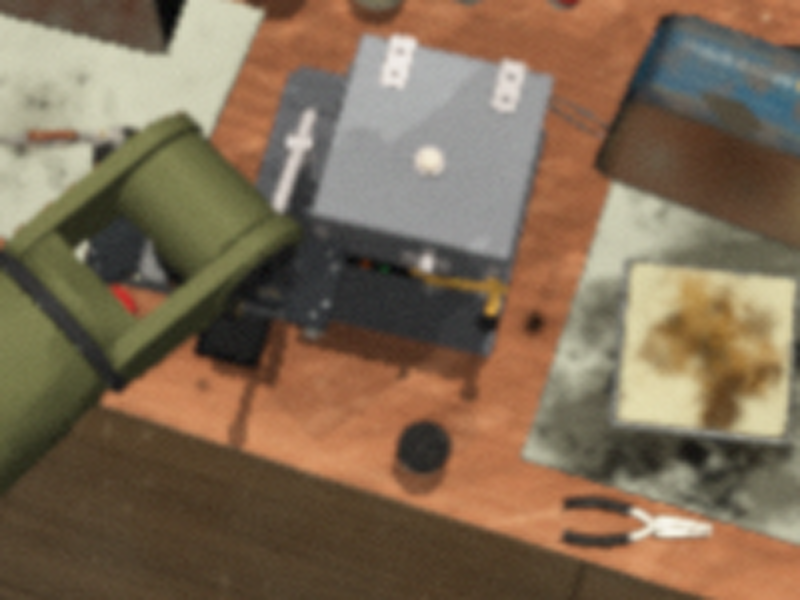

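Call:
servo_tool([
  [-0.003,-0.002,-0.02,0,0,0,-1],
  [-0.005,-0.004,-0.045,0,0,0,-1],
  [-0.005,-0.005,-0.06,0,0,0,-1],
  [-0.005,-0.005,-0.07,0,0,0,-1],
  [-0.005,-0.005,-0.074,0,0,0,-1],
  [-0.005,-0.005,-0.074,0,0,0,-1],
  [-0.005,-0.005,-0.074,0,0,0,-1],
  [-0.005,-0.005,-0.074,0,0,0,-1],
])

```text
time_s: 8.55
ee_pos: [0.4587, -0.2213, 0.2513]
eef_rot: [3.136, -0.006, 0.095]
force: [0.3, -0.9, 0.4]
grip_width: 0.0009
```

```bash
python3 - <<'E'
from h import *
np.set_printoptions(precision=4,suppress=True)
W=shot('wrist','w6.png');S=shot('scene','s6.png');o=ctrl.get_obs();print(o['ee_pos'],o['force'],o['eef_rot'])
i=cv2.imread('pics/s6.png');cv2.imwrite('pics/s6z.png',cv2.resize(i[100:250,180:380],None,fx=4,fy=4,interpolation=cv2.INTER_CUBIC))
i=cv2.imread('pics/w6.png');cv2.imwrite('pics/w6z.png',cv2.resize(i[120:280,160:360],None,fx=4,fy=3.75,interpolation=cv2.INTER_CUBIC))
E
```

```text
[ 0.4586 -0.2212  0.2512] [0.3893 0.2351 0.2209] [ 3.1363 -0.0062  0.0952]
```

View pics/w6z.png

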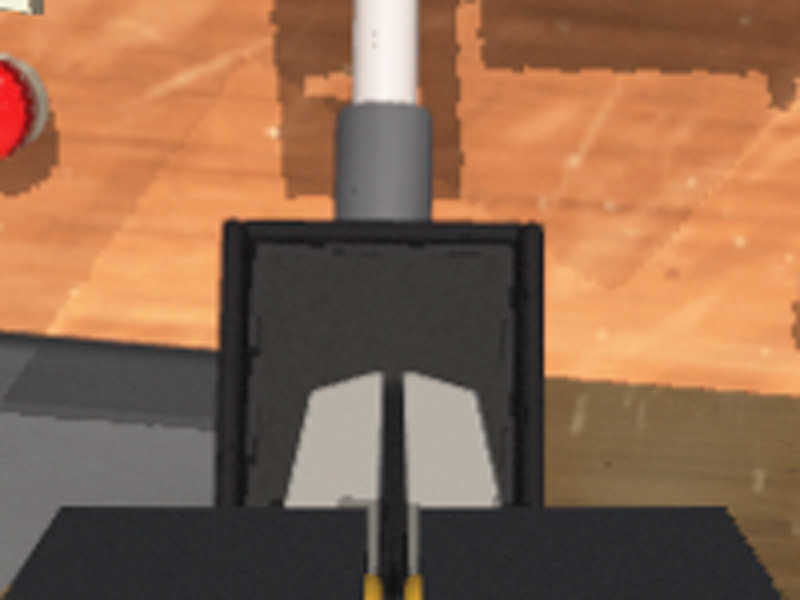

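View pics/s6z.png

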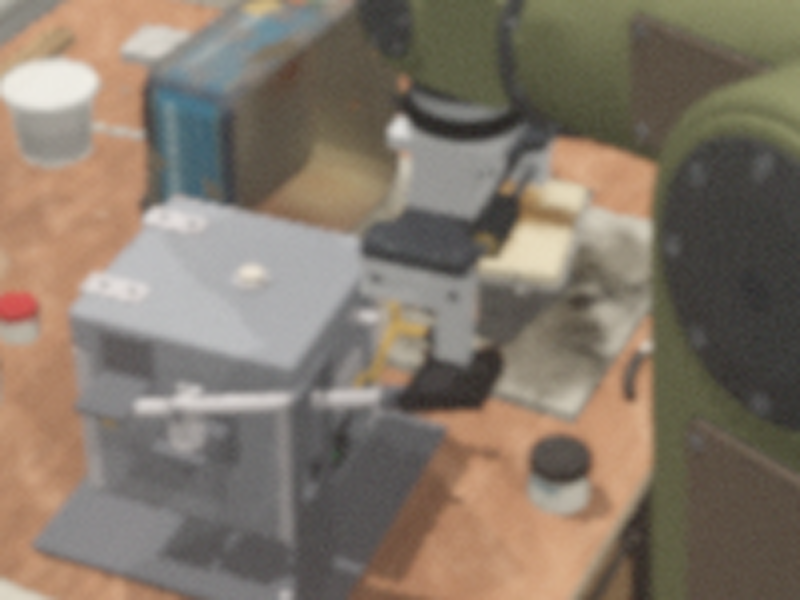

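Call:
servo_tool([
  [0,0,-0.005,0,0,0,-1],
  [0,0,-0.01,0,0,0,-1],
  [0,0,-0.014,0,0,0,-1],
  [-0.001,0,-0.018,0,0,0,-1],
  [-0.002,0,-0.021,0,0,0,-1],
  [-0.003,0,-0.024,0,0,0,-1],
  [-0.004,0,-0.027,0,0,0,-1],
  [-0.005,0,-0.03,0,0,0,-1],
])

```text
time_s: 9.32
ee_pos: [0.4536, -0.2214, 0.2217]
eef_rot: [3.135, -0.007, 0.095]
force: [-2.3, -0.7, 9.0]
grip_width: 0.0003
```

```bash
python3 - <<'E'
from h import *
np.set_printoptions(precision=4,suppress=True)
W=shot('wrist','w7.png');S=shot('scene','s7.png');o=ctrl.get_obs();print(o['ee_pos'],o['force'],o['eef_rot'])
i=cv2.imread('pics/s7.png');cv2.imwrite('pics/s7z.png',cv2.resize(i[100:250,180:380],None,fx=4,fy=4,interpolation=cv2.INTER_CUBIC))
E
```

```text
[ 0.4534 -0.2214  0.2213] [-1.7699 -0.9923  7.12  ] [ 3.1357 -0.0064  0.095 ]
```

View pics/w7.png

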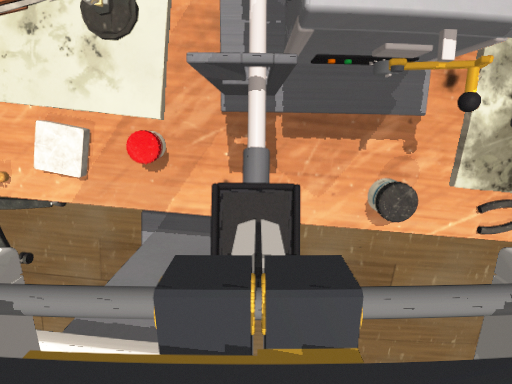

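View pics/s7z.png

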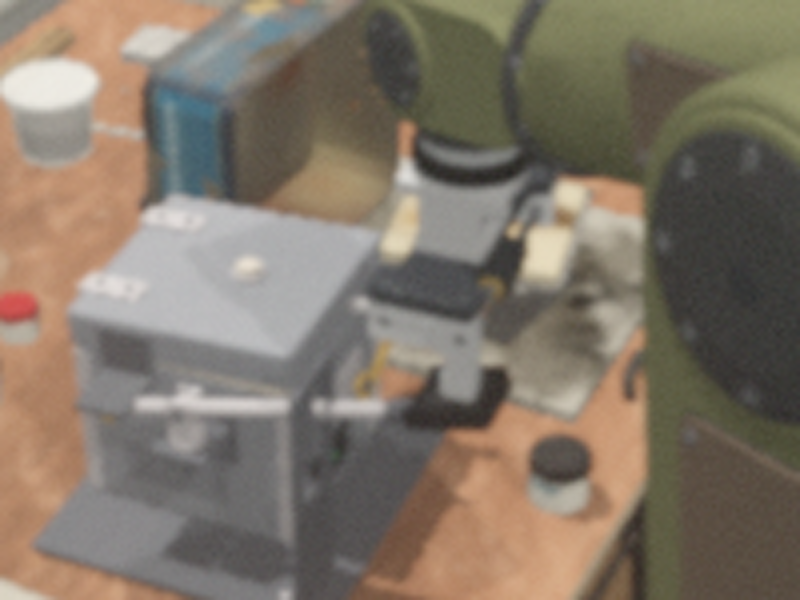

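Call:
servo_tool([
  [-0.002,0,-0.005,0,0,0,-1],
  [-0.003,0,-0.01,0,0,0,-1],
  [-0.005,0,-0.015,0,0,0,-1],
  [-0.006,-0.001,-0.02,0,0,0,-1],
  [-0.007,-0.001,-0.025,0,0,0,-1],
  [-0.008,-0.001,-0.03,0,0,0,-1],
  [-0.009,-0.001,-0.035,0,0,0,-1],
  [-0.009,-0.001,-0.04,0,0,0,-1],
])

```text
time_s: 10.08
ee_pos: [0.4444, -0.2226, 0.1817]
eef_rot: [3.135, -0.007, 0.095]
force: [-6.1, -0.4, 9.3]
grip_width: 0.0005
```

Call:
servo_tool([
  [0,0,-0.005,0,0,0,-1],
  [-0.001,0,-0.01,0,0,0,-1],
  [-0.001,0,-0.015,0,0,0,-1],
  [-0.001,0,-0.02,0,0,0,-1],
  [-0.001,0,-0.025,0,0,0,-1],
  [-0.001,0,-0.03,0,0,0,-1],
  [-0.001,0,-0.035,0,0,0,-1],
  [-0.001,0,-0.04,0,0,0,-1],
])

```text
time_s: 10.75
ee_pos: [0.443, -0.2229, 0.1417]
eef_rot: [3.134, -0.007, 0.095]
force: [-4.0, -0.4, 6.1]
grip_width: 0.0006
```

```bash
python3 - <<'E'
from h import *
np.set_printoptions(precision=4,suppress=True)
W=shot('wrist','w8.png');S=shot('scene','s8.png');o=ctrl.get_obs();print(o['ee_pos'],o['force'],o['eef_rot'])
i=cv2.imread('pics/s8.png');cv2.imwrite('pics/s8z.png',cv2.resize(i[100:250,180:380],None,fx=4,fy=4,interpolation=cv2.INTER_CUBIC))
E
```

```text
[ 0.4429 -0.2226  0.1412] [-4.8509  0.2961  5.6067] [ 3.135  -0.0061  0.095 ]
```

View pics/w8.png

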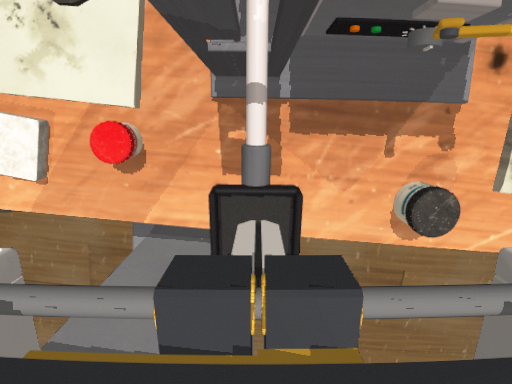

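View pics/s8z.png

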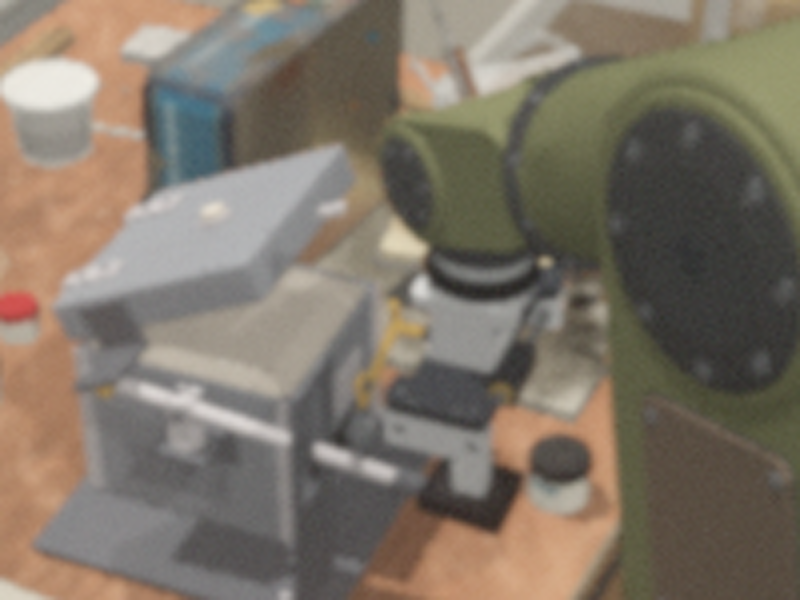

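Call:
servo_tool([
  [0,0,-0.005,0,0,0,-1],
  [0,0,-0.01,0,0,0,-1],
  [0.001,0,-0.014,0,0,0,-1],
  [0.001,0,-0.018,0,0,0,-1],
  [0.002,0,-0.022,0,0,0,-1],
  [0.002,0,-0.025,0,0,0,-1],
  [0.002,0,-0.027,0,0,0,-1],
  [0.002,0,-0.028,0,0,0,-1],
])

```text
time_s: 11.52
ee_pos: [0.4454, -0.2227, 0.1134]
eef_rot: [3.135, -0.007, 0.095]
force: [2.0, 0.3, 5.0]
grip_width: 0.0007
```

```bash
python3 - <<'E'
from h import *
np.set_printoptions(precision=4,suppress=True)
W=shot('wrist','w9.png');S=shot('scene','s9.png');o=ctrl.get_obs();print(o['ee_pos'],o['force'],o['eef_rot'])
i=cv2.imread('pics/s9.png');cv2.imwrite('pics/s9z.png',cv2.resize(i[160:260,220:353],None,fx=6,fy=6,interpolation=cv2.INTER_CUBIC))
for u,v in [(256,10),(256,60),(256,100),(256,135),(230,205),(256,212),(285,205),(255,195)]: print(u,v,pt(W,u,v,0))
E
```

```text
[ 0.4452 -0.2227  0.1134] [ 2.2055 -0.0846  3.0257] [ 3.1347 -0.0068  0.0951]
256 10 [ 0.5649 -0.2101  0.1338]
256 60 [ 0.5431 -0.2122  0.1289]
256 100 [ 0.5238 -0.214   0.1257]
256 135 [ 0.5055 -0.2158  0.1209]
230 205 [ 0.4623 -0.2041  0.1154]
256 212 [ 0.4591 -0.2202  0.1147]
285 205 [ 0.4653 -0.2373  0.1152]
255 195 [ 0.4714 -0.2184  0.1219]
```

View pics/w9.png

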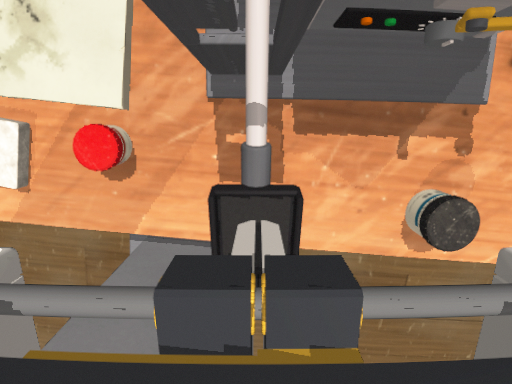

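View pics/s9z.png

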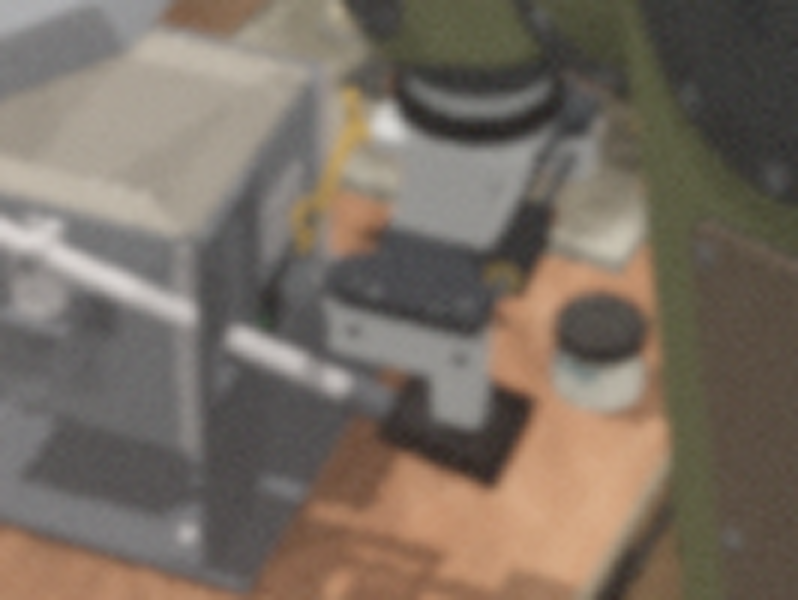

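Call:
servo_tool([
  [0,0.003,0,0,0,0,-1],
  [0,0.006,0,0,0,0,-1],
  [-0.001,0.01,0,0,0,0,-1],
  [-0.001,0.014,0,0,0,0,-1],
  [-0.001,0.018,0,0,0,0,-1],
  [-0.001,0.022,0,0,0,0,-1],
  [-0.001,0.026,0,0,0,0,-1],
  [-0.001,0.03,0,0,0,0,-1],
])

```text
time_s: 12.28
ee_pos: [0.4442, -0.1922, 0.1133]
eef_rot: [3.135, -0.007, 0.095]
force: [0.3, -1.0, 3.8]
grip_width: 0.0003
```

```bash
python3 - <<'E'
from h import *
np.set_printoptions(precision=4,suppress=True)
W=shot('wrist','w10.png');o=ctrl.get_obs();print(o['ee_pos'],o['force'],o['eef_rot'])
E
```

```text
[ 0.4442 -0.1917  0.1134] [0.9759 0.2544 3.942 ] [ 3.135  -0.0068  0.0954]
```

View pics/w10.png

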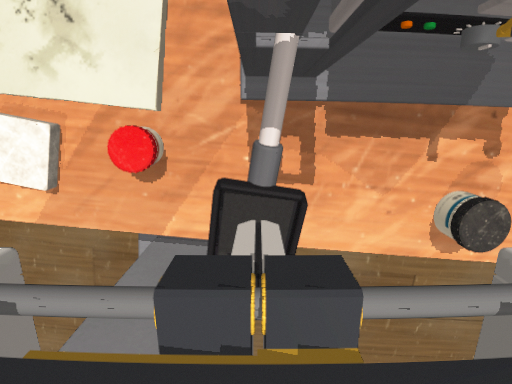

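The lever swivels freely and the bar is passing under the lip. I'll carry on to the stop.

Call:
servo_tool([
  [0,0.003,0,0,0,0,-1],
  [0,0.006,0,0,0,0,-1],
  [0,0.009,0,0,0,0,-1],
  [0,0.012,0,0,0,0,-1],
  [0,0.014,0,0,0,0,-1],
  [0,0.016,0,0,0,0,-1],
  [0,0.017,0,0,0,0,-1],
  [0,0.018,0,0,0,0,-1],
])

```text
time_s: 13.0
ee_pos: [0.4442, -0.1737, 0.1134]
eef_rot: [3.135, -0.007, 0.095]
force: [0.5, -2.2, 3.5]
grip_width: 0.0005
```

```bash
python3 - <<'E'
from h import *
np.set_printoptions(precision=4,suppress=True)
W=shot('wrist','w11.png');S=shot('scene','s11.png');o=ctrl.get_obs();print(o['ee_pos'],o['force'],o['eef_rot'])
i=cv2.imread('pics/s11.png');cv2.imwrite('pics/s11z.png',cv2.resize(i[160:260,220:353],None,fx=6,fy=6,interpolation=cv2.INTER_CUBIC))
for v in (60,80,100,120):
  r=W['image'][v].astype(int); br=np.where(r.min(1)>150)[0]; br=br[(br>230)&(br<340)]
  print(v,br.min() if br.size else None,br.max() if br.size else None, pt(W,np.median(br),v,0) if br.size else None)
E
```

```text
[ 0.4441 -0.1737  0.1133] [ 1.0264 -2.7285  3.4674] [ 3.1348 -0.0065  0.0954]
60 None None None
80 None None None
100 None None None
120 274 289 [ 0.514  -0.1832  0.1223]
```

View pics/w11.png

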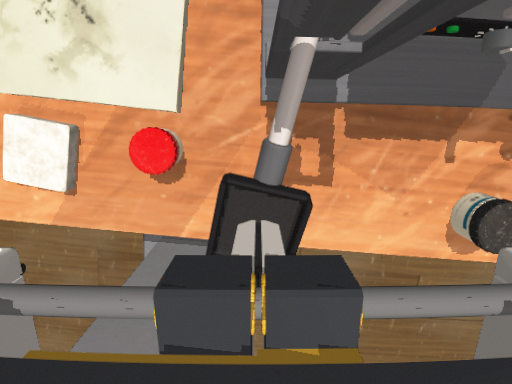

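View pics/s11z.png

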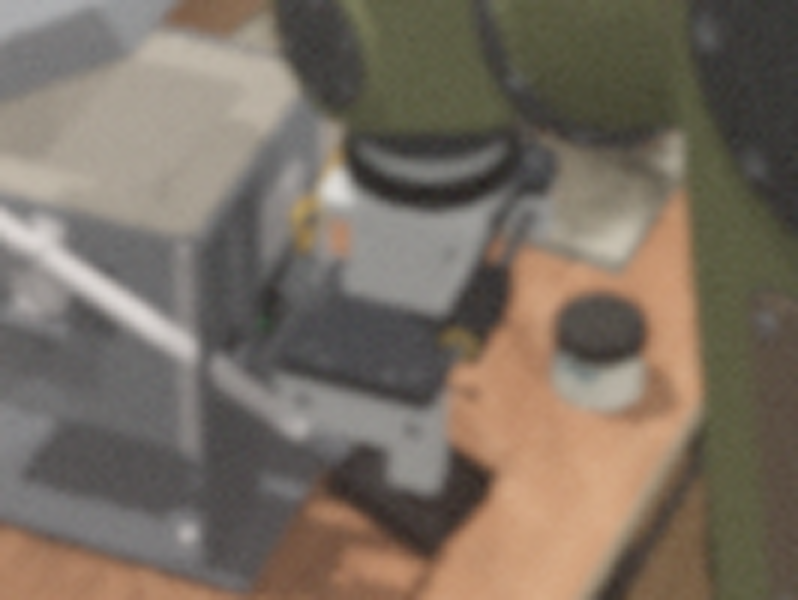

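Call:
servo_tool([
  [0,0.001,0,0,0,0,-1],
  [0,0.002,0,0,0,0,-1],
  [0,0.003,0,0,0,0,-1],
  [0,0.004,0,0,0,0,-1],
  [0,0.004,0,0,0,0,-1],
  [0,0.004,0,0,0,0,-1],
  [0,0.004,0,0,0,0,-1],
  [0,0.004,0,0,0,0,-1],
])

```text
time_s: 13.77
ee_pos: [0.4439, -0.1696, 0.1132]
eef_rot: [3.135, -0.006, 0.095]
force: [-1.3, -2.0, 3.7]
grip_width: 0.0001
```

```bash
python3 - <<'E'
from h import *
np.set_printoptions(precision=4,suppress=True)
W=shot('wrist','w12.png');o=ctrl.get_obs();print(o['ee_pos'],o['force'])
i=cv2.imread('pics/w12.png');cv2.imwrite('pics/w12z.png',cv2.resize(i[0:150,200:400],None,fx=4,fy=4,interpolation=cv2.INTER_CUBIC))
for u,v in[(291,80),(285,100),(280,120),(276,130)]: 
  X=pt(W,u,v,0);print(X,np.arctan2(X[1]+.201,.659-X[0])+.0975)
E
```

```text
[ 0.4439 -0.1697  0.1132] [-1.618  -1.5628  3.0008]
[ 0.5346 -0.1785  0.1228] 0.27627765463417625
[ 0.5329 -0.1864  0.0091] 0.21293785668330126
[ 0.5135 -0.1755  0.1163] 0.27093885864080125
[ 0.5056 -0.1819 -0.0009] 0.2215197835283491
```

View pics/w12z.png

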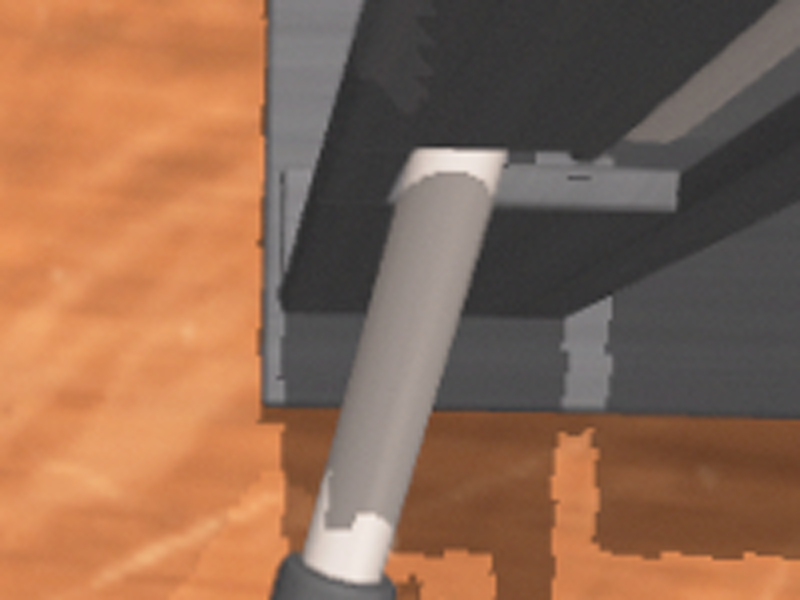

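```bash
python3 - <<'E'
from h import *
np.set_printoptions(precision=4,suppress=True)
W=shot('wrist');T=shot('top','t12.png')
Z=lambda x,y:(200+x/4,y/4)
A=pt(W,*Z(447,190),0);B=pt(W,*Z(410,320),0);C=pt(W,*Z(358,500),0);
for X in(A,B,C):print(X,np.arctan2(X[1]+.201,.659-X[0])+.097)
print(np.arctan2(C[1]-A[1],A[0]-C[0])+.097, np.arctan2(A[2]-C[2],np.hypot(*(A-C)[:2])))
i=cv2.imread('pics/t12.png');cv2.imwrite('pics/t12z.png',cv2.resize(i[130:290,170:370],None,fx=4,fy=3.75,interpolation=cv2.INTER_CUBIC))
E
```

```text
[ 0.5498 -0.1861  0.1317] 0.2325124949915159
[ 0.5346 -0.184   0.1276] 0.23291592404666125
[ 0.5113 -0.1804  0.1232] 0.2352912411375183
0.24316075313211874 0.21391793743086054
```

Call:
servo_tool([
  [0,0,0.002,0,0,0,-1],
  [0,0,0.004,0,0,0,-1],
  [0,0,0.006,0,0,0,-1],
  [0,0,0.008,0,0,0,-1],
  [0,0,0.01,0,0,0,-1],
  [0,0,0.012,0,0,0,-1],
  [0,0,0.014,0,0,0,-1],
  [0,0,0.016,0,0,0,-1],
])

```text
time_s: 14.58
ee_pos: [0.4439, -0.1696, 0.1295]
eef_rot: [3.135, -0.006, 0.095]
force: [-3.4, 0.2, 4.5]
grip_width: 0.0007
```

Call:
servo_tool([
  [0,0,0.001,0,0,0,-1],
  [0,0,0.002,0,0,0,-1],
  [0,0,0.003,0,0,0,-1],
  [0,0,0.004,0,0,0,-1],
  [0,0,0.005,0,0,0,-1],
  [0,0,0.006,0,0,0,-1],
  [0,0,0.007,0,0,0,-1],
  [0,0,0.008,0,0,0,-1],
])

```text
time_s: 15.25
ee_pos: [0.444, -0.1696, 0.1375]
eef_rot: [3.135, -0.006, 0.095]
force: [0.5, -0.7, 0.5]
grip_width: 0.0002
```

```bash
python3 - <<'E'
from h import *
np.set_printoptions(precision=4,suppress=True)
W=shot('wrist','w13.png');o=ctrl.get_obs();print(o['ee_pos'],o['force'])
E
```

```text
[ 0.4441 -0.1696  0.1377] [ 0.1256 -0.7015  0.4306]
```

View pics/w13.png

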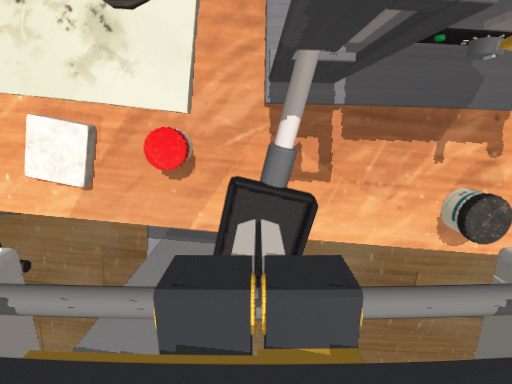

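Call:
servo_tool([
  [0,0,0.005,0,0,0,-1],
  [0,0,0.012,0,0,0,-1],
  [0,0,0.025,0,0,0,-1],
  [0,0,0.045,0,0,0,-1],
  [0,0,0.07,0,0,0,-1],
  [-0.01,0,0.1,0,0,0,-1],
  [-0.03,0,0.13,0,0,0,-1],
  [-0.05,0,0.16,0,0,0,-1],
])

```text
time_s: 15.97
ee_pos: [0.3933, -0.1693, 0.2995]
eef_rot: [3.135, -0.007, 0.096]
force: [0.4, -0.4, 0.3]
grip_width: 0.0006
```

Call:
servo_tool([
  [-0.01,-0.02,0.02,0,0,0,-1],
  [-0.02,-0.05,0.04,0,0,0,-1],
  [-0.03,-0.08,0.06,0,0,0,-1],
  [-0.03,-0.11,0.08,0,0,0,-1],
  [-0.03,-0.14,0.09,0,0,0,-1],
  [-0.03,-0.15,0.09,0,0,0,-1],
  [-0.03,-0.15,0.09,0,0,0,-1],
  [-0.03,-0.15,0.09,0,0,0,-1],
])

```text
time_s: 16.63
ee_pos: [0.3632, -0.3187, 0.3888]
eef_rot: [3.136, -0.006, 0.095]
force: [0.1, -0.4, 0.3]
grip_width: 0.0006
```

```bash
python3 - <<'E'
from h import *
np.set_printoptions(precision=4,suppress=True)
W=shot('wrist','w14.png');S=shot('scene','s14.png');T=shot('top','t14.png');o=ctrl.get_obs();print(o['time_s'],o['ee_pos'],o['force'])
for n in ['s14','t14']:
  i=cv2.imread(f'pics/{n}.png');cv2.imwrite(f'pics/{n}z.png',cv2.resize(i[110:290,170:370],None,fx=4,fy=3.3,interpolation=cv2.INTER_CUBIC))
E
```

```text
16.7833 [ 0.3634 -0.3181  0.3893] [-0.1701 -0.3072  1.061 ]
```

View pics/w14.png

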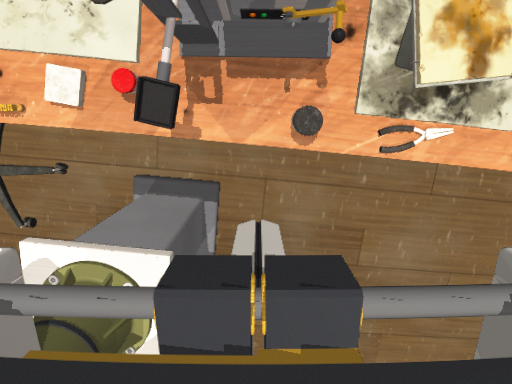

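View pics/s14z.png

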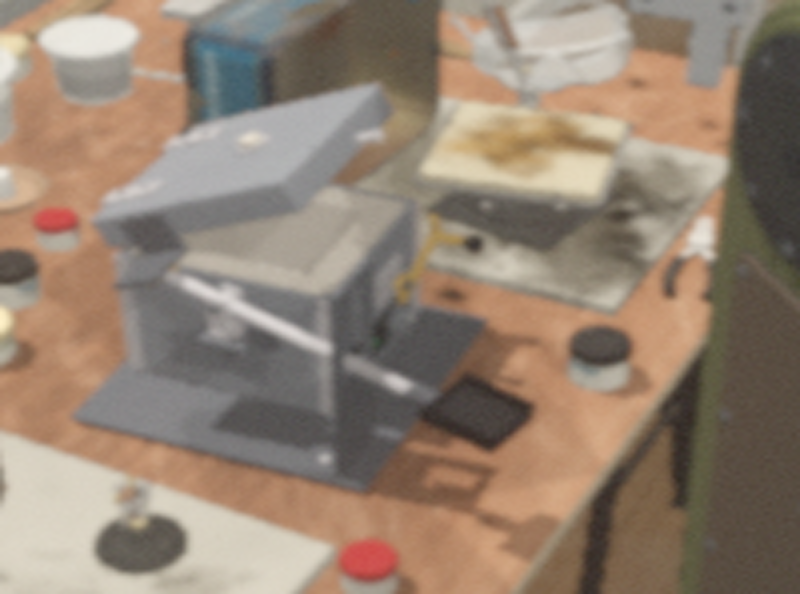

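View pics/t14z.png

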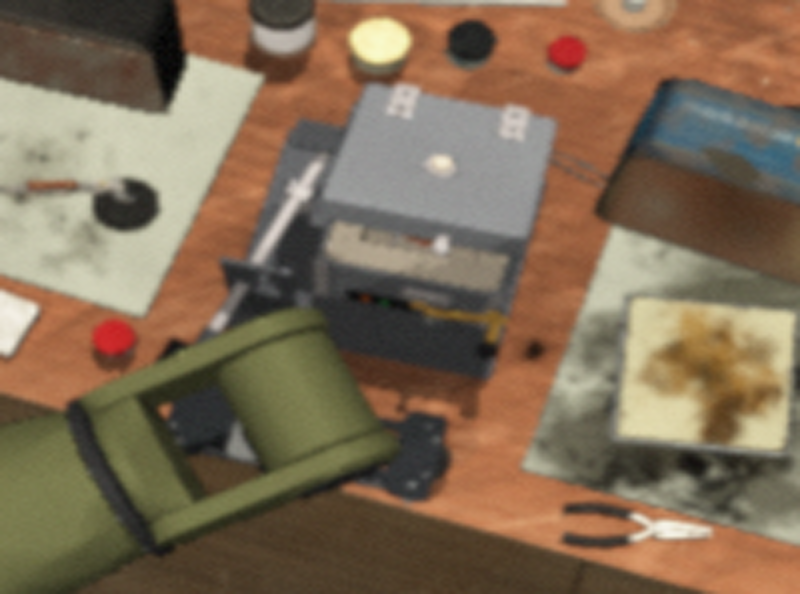

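```bash
python3 - <<'E'
from h import *
np.set_printoptions(precision=4,suppress=True)
W=shot('wrist','w15.png')
for u,v in [(157,103),(167,40)]:
  X=pt(W,u,v); print(X, np.arctan2(X[1]+.201,.659-X[0])+.097)
d=cv2.imread('pics/w14.png').astype(int)-cv2.imread('pics/w15.png'); print(abs(d[:130]).mean())
from station import hand_in
print(hand_in())
E
```

```text
[ 0.4436 -0.1713  0.1329] 0.2338505088778894
[ 0.5252 -0.1839  0.1398] 0.22373353305933477
3.883428485576923
the job is handed in; nothing more can be done
None
```

The kiln is open: the lid is up, the lever is hooked in the gate notch, and I've handed the job in at about 17 s of the 54 s allowed. The hand-in gave no verdict.

**What I did:** I used closed fingertips only and moved in the order asked.
1. I pushed the catch knob to the right along its arc until it stopped giving. It now lies nearly level, an estimated 1.0 to 1.2 rad, so the hook is well clear of the lid.
2. I pressed the cup down along its arc with about 4 to 9 N, to a lever reading of about 0.565.
3. I slid the lever left to its stop and eased up slowly. The bar took the load, with the force on the finger falling to about zero. Then I lifted the arm clear.

**Last checks:**
- **Lid and lever:** the camera views show the lid open and the lever still in the notch with nothing touching it.
- **Swivel angle:** it measures about 0.22 to 0.23 rad. The stop is 0.22, so this is full travel within measurement error.
- **Cup height:** the cup floor is about 133 mm up, which fits the hooked rest position.
- **Other items:** the flux pot, paste pot and pliers stand where they were. The steel block wasn't checked separately, but the arm stayed well above it.

**Less certain:** the last two pictures, taken moments apart, differed by a mean of 3.9 grey levels. I put that down to camera noise because the measured positions agreed, but I didn't check it further. I also didn't wait a full second before handing in.

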